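Swap the battery pack of a portable supply

TASK

The portable bench supply's battery pack is flat: pinch in its sprung orange snap tab, lift the pack out and stand it fully home in the free bay of the twin charger, its tab on the tab-groove side. Take the charged pack out of the other charger bay, seat it in the supply until its tab springs back out under the cover edge and latches, and then press the supply's green power button all the way down and let it go. Do not wrench a latched pack, and leave the loose things lying round about where they are.

Things in the scene. Friction and masses are not known exactly. Their poses are not given: they have to be found in the camera images.
- pack_flat: flat battery pack, dark grey, orange snap tab, yellow tag and one red light on top; starts latched in the supply. 44 (x) x 60 (y) x 58 (z) mm, origin at the centre of its underside, z up; about 0.2 kg. The lowest 8 mm taper in 4 mm a side. The tab is in the -x face. Pinch along x, one finger on the tab's pad, one on the opposite face: 50.5 mm wide with the tab out, 44.5 mm with it in.
- pack_charged: charged battery pack, the same in shape, size and origin as pack_flat, with a blue tag and four green lights on top; starts in the full bay of the charger, where nothing latches it
- pack_flat_tab (a joint): snap tab of pack_flat: 0 = sprung out, grows as it is pressed into the pack, 0.006 = right in; takes about 2 N to start and 8 N to press right in (any firm pinch does it) and springs back when let go. Right in, its catch (at z = 9 to 16 mm, otherwise 5 mm proud of the pack's -x face) is inside the pack's outline
- pack_charged_tab (a joint): snap tab of pack_charged, the same
- pack_flat_pad (a point): middle of the outer face of pack_flat's ribbed thumb pad with the tab sprung out, at x = -28.5, z = 43.5 mm in the pack; the pad is 24 mm wide, z = 32 to 55 mm, and stands 6.5 mm proud of the pack's -x face. The point does not move with the tab.
- pack_charged_pad (a point): the same point of pack_charged
- supply: portable bench supply, grey box with slate-blue top cover and black rubber corners; display, knob and two posts in its front (-x) face; 120 (x) x 150 (y) x 52 (z) mm, origin at the centre of its underside; stands firm. The pack bay in its top is 47 x 63 mm (1.5 mm play each side of a pack) and 28 mm deep, so a seated pack stands 30 mm proud.
- supply_bay (a point): centre of the floor of the supply's pack bay, at (16, 20, 24) mm in the supply, axes as the supply's: origin of a seated pack, whose axes match, tab to -x. At the bay's -x side the catch sits in a pocket 1 mm below the cover's edge, so a pack lifts out only with its tab pressed in. It goes in with the tab pressed in, or pushed down with it out (the catch is sloped below).
- charger: twin charger's base, black, 100 (x) x 170 (y) x 12 (z) mm, with two open-topped grey bays side by side along its y; stands firm
- bay_free_floor (a point): centre of the floor of the empty charger bay, axes as the charger's: origin of a pack fully home, tab to -x. The bay's top is 22 mm above this floor, its opening 47 x 63 mm (1.5 mm play each side), with a 30 mm wide, 8.5 mm deep open groove in its -x wall for the pack's catch. No latch: the tab may be in or out as the pack is lowered or lifted.
- bay_full_floor (a point): the same point of the bay that holds pack_charged at the start; the bays are 80 mm apart
- power_button (a joint): the supply's power button: 0 = out, 0.004 = all the way down, springs back by itself; about 1 N to start and 4.5 N all the way down
- button_top (a point): centre of the top of the green power button when out, 20 mm across, 6 mm proud of the supply's cover, at (-36, -50, 58) mm in the supply; press straight down
- heat_shrink_tin: bystander: flat dark red tin, 64 x 97 x 22 mm, lying on the bench
- driver_red: bystander: red screwdriver, 167 mm long, lying on the bench
- tape_black: bystander: roll of black tape, 66 mm across, 19 mm high
- pliers_yellow: bystander: pliers with yellow handles, 123 mm long, lying on the bench
Not all that is in view belongs to the job. What is shaped like the pack_charged but purple or turquoise is not meant. What is shaped like the pack_flat but turquoise is not meant.

How it is judged:
By the outcome, as a careful person would: the job done as asked, in the order asked, and still so for the second after the job is handed in, with the robot touching nothing.
It also fails if it takes over 51 s, if anything falls off the work surface, if the arm or the gripper's body presses on something with over 40 N, if the wrist force passes 120 N, or if a joint passes its speed limit or range.

ROBOT

A 6-joint arm with a two-finger parallel gripper is mounted at the origin on a cart in front of the work surface, level with it; the furniture and walls round the work are solid. World frame = base frame: x ahead of the robot, y to its left, z up, the work surface at z = 0. Lengths are in mm, angles in rad, forces in N, time in s.
With the tool pointing down it reaches from about 325 to 925 mm from the base axis. Payload 3.1 kg.
Tool frame: the origin (TCP) lies at the very end of the fingers, on their centre line; the grasp point (between the pads) lies 19 mm behind it; z points along the fingers, y is the line along which they close (so a half turn about z gives the same grasp; the last joint's range is limited). The gripper opens to 85 mm and grips with 20 to 120 N. Pads are 22 mm wide; open, the fingers measure 114 mm over their backs; the gripper's body (76 mm by 85 mm) begins 54 mm behind the grasp point. The pads swing forward as they close: fully open they stand 13 mm farther back than shut.
Start: joints at [1.202, 0.217, 1.613, -0, 1.311, -0.112], TCP at [158.722, 604.522, 231.3] pointing down, gripper open.
Joint ranges: [-2.75, 2.75], [-0.78, 2.1], [0.31, 2.55], [-1.13, 4.27], [0.13, 2.63], [-2.58, 2.58]. Speed limits (rad/s): [2.79, 2.79, 3.14, 3.14, 3.14, 3.14].

INTERFACE

Orientations are given as a unit quaternion [w, x, y, z].
In Python, from plant import * gives the robot as it stands.
- The arm moves only by the tool move_arm, never from a script. Its argument "deltas" is one flat list of numbers, 5 for each row, row after row: the shift along the tool's x, y, z in mm, then the turn about the tool's z in rad, then the closure, from 0 (fully open) to 1 (shut). A call has 1 to 20 rows; each row is the pose to reach, as a shift and turn from the pose commanded when the call began, along the tool's axes at that moment; what a row does not reach only later rows make up. A row lasts 1/8 s, in which the tool goes at most 62.5 mm and 10.7 degrees, less where a joint would pass 70% of its speed; a pose out of reach is approached as far as the arm can. A call with a gripper value outside its range is refused whole. The fingers move at their own pace and stop on an object; "squeeze" is the grip in N (left out, the last holds). Time passes only in rows, so rows that repeat a pose let the fingers close. It gives the time, the measured TCP pose, the force, the opening and the grip force at its end, in the units of the state.
- get_state(): the state, without advancing time (a new reading comes with each control period).
- camera(name): name is "scene" or "top" or "wrist"; returns a dict with "frame" (420x560x3 uint8, blue, green, red), "camera_matrix" (3x3 intrinsics, pixels), "R" (3x3) and "t" (3): a world point X has camera coordinates R X + t; the wrist camera has in their place "tool_from_camera" (4x4, takes a point from camera to tool coordinates, whose origin is the TCP and whose axes are the flange's). Camera axes: x right, y down, z forward; pixel columns grow to the right and rows downward; lengths in mm; the calibration is good to about 2 mm. A picture is of the moment at which its call begins: read the wrist's pose just before it. There is no depth.
- hand_in(): hands the job in; it is judged then, once.
The state is a dict: "t": time; "joints": joint angles; "qvel": joint speeds; "joint_torque": joint torques, N m; "ee_pos": TCP position; "tool_rot": TCP orientation; "contact_force": force on the tool from outside, world axes, zero at the start; "torque": the same for the moment, N m; "width": finger opening in mm; "grasp_force": force on a finger pad.
Only numpy, scipy, OpenCV 4.12 (cv2) and the standard library are available. Lean on these libraries where they do the work, as an engineer would, in place of code of your own. Each camera call takes 0.05 s, during which the arm holds its last target. There are 200 camera calls.

## Working session

There is one attempt and no reset: what is moved stays moved. The work goes in short steps, Python scripts to look and compute and a tool call to move; the robot and the scene stay as the last step left them, time stands still between calls to the robot, and variables do not carry over. Pictures are saved under pics/ and viewed, at most 10 in all, crops included, and the job is handed in when it is done.

Besides the shell and the picture viewer there is one more tool, called after "Call:" as a command line: name --argument value ..., lists and objects as JSON in quotes. move_arm: Moves the arm, as the interface text tells. Its arguments: {"type":"object","properties":{"deltas":{"type":"array","items":{"type":"number"}},"squeeze":{"type":"number"}},"required":["deltas"]}

```bash
mkdir -p pics; ls
cat > h.py <<'E'
from plant import *
import numpy as np, cv2
E
python3 - <<'E'
from h import *
s=get_state();print(s)
for n in("scene","top"):
    c=camera(n);cv2.imwrite(f"pics/{n}0.png",c["frame"]);np.savez(f"pics/{n}0.npz",**c);print(n,c["camera_matrix"],c["R"],c["t"])
c=camera("wrist");print(c["tool_from_camera"],c["camera_matrix"]);cv2.imwrite("pics/wrist0.png",c["frame"])
a=np.hstack([cv2.imread("pics/scene0.png"),cv2.imread("pics/top0.png")])
E
```

```text
pics
{'t': 0.0, 'joints': array([ 1.20180943e+00,  2.17813487e-01,  1.61491951e+00, -2.45629078e-05,
        1.31131959e+00, -1.12203522e-01]), 'qvel': array([ 0.00121182, -0.00148271, -0.00031006, -0.00080473,  0.00246851,
        0.00034173]), 'joint_torque': array([ 7.26102689e-05, -3.96848559e+01, -3.03854334e+01, -2.14310176e-04,
        9.89551772e-03, -2.09971449e-05]), 'ee_pos': array([158.42192847, 603.74138182, 229.93912478]), 'tool_rot': array([-2.81552604e-04,  1.28035999e-01,  9.91768758e-01, -1.19736618e-03]), 'contact_force': array([-0.59559336, -0.43034838, -0.27986045]), 'torque': array([-0.01331545, -0.02481351, -0.01492795]), 'grasp_force': 0.0, 'width': 85.35097371521996}
scene [[470.97914893   0.         278.80922155]
 [  0.         470.97914893 212.76206404]
 [  0.           0.           1.        ]] [[ 0.61211987 -0.79075231 -0.00447782]
 [-0.34785962 -0.26418352 -0.89955586]
 [ 0.71014291  0.55219367 -0.43678278]] [-317.97708895  251.46706057  869.70828119]
top [[479.26128157   0.         281.72202329]
 [  0.         479.26128157 208.95333956]
 [  0.           0.           1.        ]] [[ 0.02404009 -0.9996966   0.00536431]
 [-0.99439697 -0.02446448 -0.10284041]
 [ 0.10294044 -0.00286196 -0.9946834 ]] [ -16.88554079  539.40282703 1422.12689186]
[[-1.93170077e-03 -9.54601435e-01 -2.97879789e-01  7.65408278e+01]
 [ 9.99998109e-01 -1.77721129e-03 -7.89475069e-04 -3.94641409e-02]
 [ 2.24238709e-04 -2.97880751e-01  9.54603063e-01 -1.42610317e+02]
 [ 0.00000000e+00  0.00000000e+00  0.00000000e+00  1.00000000e+00]] [[358.46431515   0.         280.30154362]
 [  0.         358.46431515 213.04232731]
 [  0.           0.           1.        ]]
```

View pics/scene0.png

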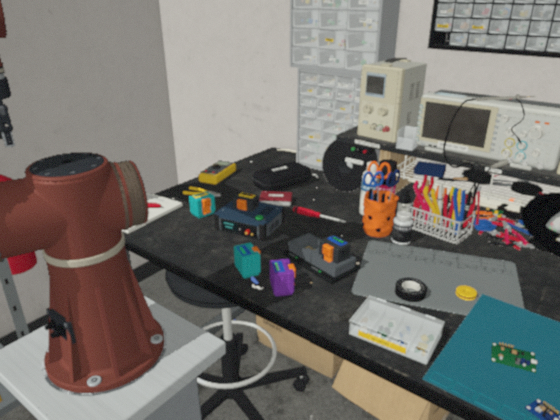

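View pics/top0.png

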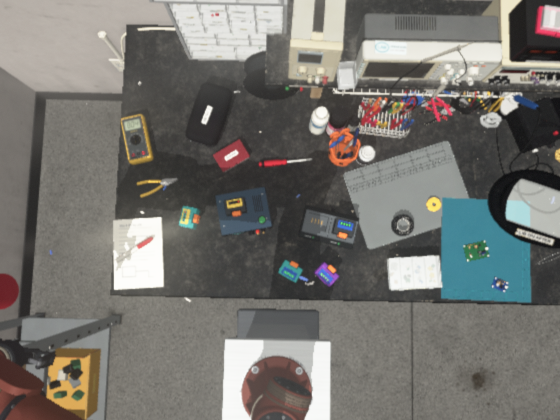

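The scene view shows the supply at about (250,215), the charger at (325,255), and turquoise and purple decoys at (203,203), (247,260) and (282,277). In the top view the supply is at (243,211) and the charger at (330,227). I'll enlarge that region to confirm which pack is which.

Run:
```python
from h import *
a=cv2.imread("pics/top0.png")[180:290,165:365];b=cv2.imread("pics/scene0.png")[180:300,180:370]
a=cv2.resize(a,(545,300),interpolation=cv2.INTER_CUBIC);b=cv2.resize(b,(475,300),interpolation=cv2.INTER_CUBIC)
o=np.zeros((600,560,3),np.uint8);o[:300,:545]=a;o[300:,:475]=b
cv2.imwrite("pics/crop1.png",o)
c=dict(np.load("pics/top0.npz"))
def ray(c,u,v,z):
    d=c["R"].T@np.linalg.solve(c["camera_matrix"],[u,v,1]);o=-c["R"].T@c["t"];return o+d*(z-o[2])/d[2]
for n,u,v,z in[("supply",243,211,52),("flat",235,203,82),("chg",346,227,70),("free",316,222,40),("btn",262,219,58)]:print(n,ray(c,u,v,z).round())
```

```text
supply [528. 111.  52.]
flat [548. 133.  82.]
chg [ 487. -193.   70.]
free [ 502. -107.   40.]
btn [505.  54.  58.]
```

View pics/crop1.png

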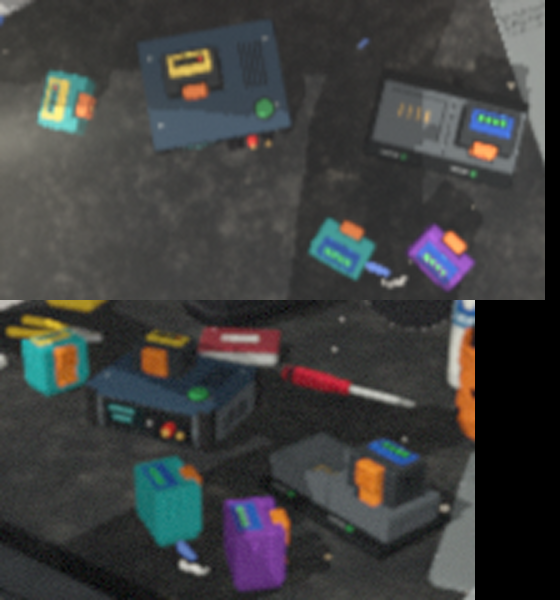

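Reading the crop, the job's packs are the two dark grey ones:
- **Flat pack:** yellow tag, sitting in the slate-blue supply at top view (235,203).
- **Charged pack:** blue tag, in the charger's right (-y) bay at (346,227). The free bay is at (316,222).
- **Decoys:** turquoise at (190,217) and (290,271), purple at (326,274). I won't use these.

Next I'll move over the supply for a wrist look.

```bash
cat >> h.py <<'E'
from scipy.spatial.transform import Rotation as Ro
def Rt(s): q=s["tool_rot"];return Ro.from_quat([q[1],q[2],q[3],q[0]]).as_matrix()
def delta(p,yaw=None):
    "tool shift and turn to bring TCP to p with tool y at world angle yaw"
    s=get_state();R=Rt(s);cur=np.arctan2(R[1,1],R[0,1])
    t=0 if yaw is None else (cur-yaw+np.pi)%(2*np.pi)-np.pi
    print("t",round(s["t"],2),"pos",s["ee_pos"].round(1),"yaw",round(cur,3),"-> delta",(R.T@(np.array(p)-s["ee_pos"])).round(1),round(t,3))
def snap(name,cam="wrist"):
    s=get_state();c=camera(cam)
    if cam=="wrist":
        T=c["tool_from_camera"];R=Rt(s)@T[:3,:3];o=s["ee_pos"]+Rt(s)@T[:3,3];c["R"]=R.T;c["t"]=-R.T@o
    cv2.imwrite(f"pics/{name}.png",c["frame"]);np.savez(f"pics/{name}.npz",K=c["camera_matrix"],R=c["R"],t=c["t"],frame=c["frame"]);return load(name)
def load(n): return dict(np.load(f"pics/{n}.npz"))
def ray(c,u,v,z):
    d=c["R"].T@np.linalg.solve(c["K"],[u,v,1]);o=-c["R"].T@c["t"];return o+d*(z-o[2])/d[2]
def tri(c1,p1,c2,p2):
    P=[c["K"]@np.c_[c["R"],c["t"]] for c in(c1,c2)]
    X=cv2.triangulatePoints(P[0],P[1],np.float64(p1),np.float64(p2))[:,0];return X[:3]/X[3]
def proj(c,X): x=c["K"]@(c["R"]@np.array(X)+c["t"]);return x[:2]/x[2]
E
python3 -c "
from h import *
delta([548,125,200],0.17)"
```

```text
t 0.15 pos [158.5 603.9 230.3] yaw 1.314 -> delta [-498.4 -364.2   30.8] 1.144
```

Call:
move_arm --deltas '[-250,-182,0,0.57,0,-498,-364,31,1.14,0,-498,-364,31,1.14,0,-498,-364,31,1.14,0,-498,-364,31,1.14,0,-498,-364,31,1.14,0,-498,-364,31,1.14,0,-498,-364,31,1.14,0,-498,-364,31,1.14,0,-498,-364,31,1.14,0,-498,-364,31,1.14,0,-498,-364,31,1.14,0,-498,-364,31,1.14,0]'

```text
t: 1.78
ee_pos: [547.0, 127.1, 200.1]
tool_rot: [-0.0, 0.642, 0.766, -0.0]
contact_force: [-0.1, -0.7, -1.4]
width: 85.2
grasp_force: 0.0
```

```bash
python3 -c "
from h import *
snap('w1')"
```

```text
(no output)
```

View pics/w1.png

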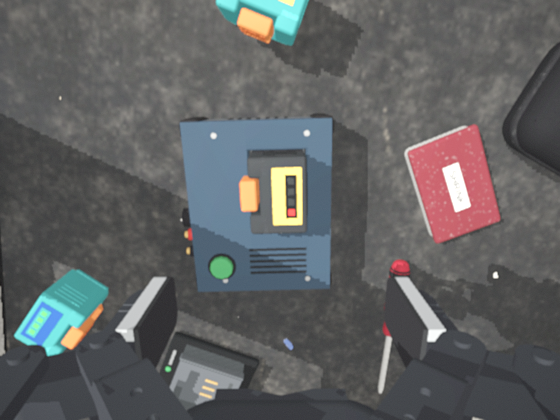

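The wrist view shows the supply cover with corners near (182,122), (331,118), (330,290) and (197,292). Also visible are the yellow tag (287,195), the orange pad (249,195) and the green button (222,267). Image axes are already in line with the supply. I'll take colour-mask measurements, then a second view from another place.

```bash
cat >> h.py <<'E'
def blobs(c,lo,hi,amin=60,roi=None):
    hsv=cv2.cvtColor(c["frame"],cv2.COLOR_BGR2HSV);m=cv2.inRange(hsv,np.array(lo),np.array(hi))
    if roi: z=np.zeros_like(m);u0,v0,u1,v1=roi;z[v0:v1,u0:u1]=m[v0:v1,u0:u1];m=z
    out=[]
    for k in cv2.findContours(m,cv2.RETR_EXTERNAL,cv2.CHAIN_APPROX_NONE)[0]:
        if cv2.contourArea(k)>=amin: out.append((cv2.contourArea(k),cv2.minAreaRect(k),k))
    return sorted(out,key=lambda o:-o[0])
def show(c,lo,hi,amin=60,roi=None,n=4):
    for a,r,k in blobs(c,lo,hi,amin,roi)[:n]: print(int(a),np.round(r[0],1),np.round(r[1],1),round(r[2],1),"bbox",cv2.boundingRect(k))
COL=dict(yellow=((22,90,90),(35,255,255)),orange=((5,130,90),(19,255,255)),green=((50,100,40),(80,255,255)),cover=((100,60,40),(120,200,160)),blue=((108,130,110),(128,255,255)))
E
python3 -c "
from h import *
c=load('w1')
for n in ('yellow','orange','green','cover'):
    print(n);show(c,*COL[n],roi=(150,90,360,310),n=3)
print(ray(c,278,192,82),ray(c,222,267,58))
delta([ray(c,278,192,82)[0],ray(c,278,192,82)[1]-30,160],0.17)
for p in [(211,135),(20,20)]:
  pass
f=c['frame'];print(f[192,245:312].tolist()[::2]);print(f[145:240:3,260].tolist())
"
```

```text
yellow
528 [291.  196.4] [45. 13.] 88.6 bbox (284, 174, 14, 46)
70 [286.5 196. ] [58. 31.] 90.0 bbox (271, 167, 32, 59)
orange
132 [249.5 194. ] [34. 17.] 90.0 bbox (241, 177, 18, 35)
green
388 [221. 267.] [22. 22.] 90.0 bbox (210, 256, 23, 23)
cover
23904 [258.  204.6] [170.7 152.1] 88.6 bbox (180, 118, 153, 174)
[542.68552941 137.88576645  82.        ] [506.90636981  57.15613013  58.        ]
t 1.82 pos [547.1 127.2 200.2] yaw 0.176 -> delta [-18.2  -7.7  40.2] 0.006
[[142, 215, 255], [143, 216, 255], [143, 215, 255], [142, 215, 255], [141, 214, 255], [111, 179, 255], [76, 130, 204], [91, 112, 155], [114, 110, 104], [114, 113, 108], [114, 113, 108], [115, 115, 110], [113, 110, 103], [120, 171, 188], [176, 255, 255], [179, 255, 255], [179, 255, 255], [179, 255, 255], [179, 255, 255], [181, 255, 255], [113, 202, 228], [80, 77, 71], [105, 107, 104], [104, 106, 102], [98, 98, 95], [73, 96, 107], [157, 255, 255], [180, 255, 255], [166, 255, 255], [109, 102, 102], [89, 88, 85], [87, 77, 67], [119, 102, 83], [119, 102, 83]]
[[155, 134, 107], [148, 128, 104], [75, 72, 72], [81, 81, 79], [94, 93, 90], [115, 113, 110], [116, 114, 111], [115, 113, 110], [116, 114, 111], [113, 110, 107], [113, 110, 107], [113, 109, 104], [113, 110, 102], [113, 110, 102], [110, 108, 105], [110, 109, 107], [110, 109, 110], [110, 108, 112], [108, 109, 117], [106, 105, 108], [103, 101, 93], [97, 93, 90], [92, 90, 86], [96, 94, 91], [112, 110, 106], [113, 111, 106], [112, 110, 106], [112, 110, 107], [109, 108, 105], [103, 100, 97], [151, 129, 103], [152, 130, 105]]
```

Call:
move_arm --deltas '[-18,-8,40,0,0,-18,-8,40,0,0,-18,-8,40,0,0]'

```text
t: 2.2
ee_pos: [543.4, 107.9, 161.2]
tool_rot: [0.0, 0.643, 0.766, 0.001]
contact_force: [-0.1, 0.4, -0.1]
width: 85.7
grasp_force: 0.0
```

```bash
python3 -c "
from h import *
c=snap('w2');s=get_state();print(s['ee_pos'],s['qvel'].round(3))
for n in ('yellow','orange','green','cover'):
    print(n);show(c,*COL[n],roi=(130,20,400,350),n=3)
"
```

```text
[544.11720872 107.84906195 161.89574576] [-0.003 -0.006 -0.014 -0.003 -0.001 -0.002]
yellow
2438 [298. 183.] [70. 36.] 90.0 bbox (280, 148, 37, 71)
orange
189 [255.9 181.1] [40.7 19.1] 85.2 bbox (245, 161, 21, 41)
green
525 [220.5 268. ] [26.2 26.2] 45.0 bbox (207, 255, 28, 27)
cover
32538 [264.  193.9] [200.3 179.2] 88.5 bbox (172, 92, 180, 204)
```

View pics/w2.png

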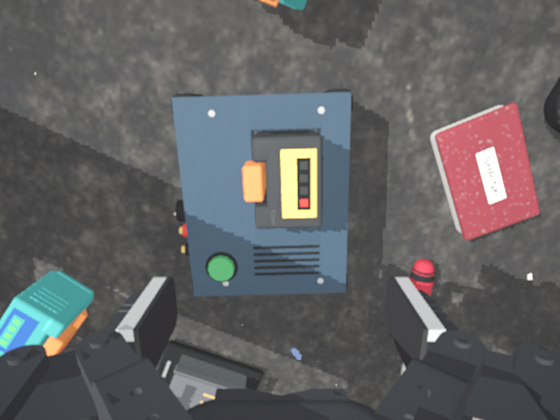

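In the second wrist view the tag is at (298,183), the pad at (255,181) and the button at (220,268). The cover screws are at (211,113), (321,110) and (320,281), and the pack's top face spans about (255..320, 137..226). Triangulating these points.

```bash
python3 -c "
from h import *
a,b=load('w1'),load('w2')
def cen(c,u,v,r=6):
    g=cv2.cvtColor(c['frame'],cv2.COLOR_BGR2GRAY)[v-r:v+r+1,u-r:u+r+1].astype(float);w=np.clip(g-np.median(g)-25,0,None);y,x=np.mgrid[-r:r+1,-r:r+1];return u+(w*x).sum()/w.sum(),v+(w*y).sum()/w.sum()
def gc(c,n,roi):
    k=np.vstack([k for _,_,k in blobs(c,*COL[n],roi=roi)]);x,y,w,h=cv2.boundingRect(k);return x+(w-1)/2,y+(h-1)/2
S={}
for n,p,q in[('s00',(213,136),(211,113)),('s10',(307,133),(321,110)),('s11',(308,279),(320,281))]:
    p,q=cen(a,*p),cen(b,*q);S[n]=tri(a,p,b,q);print(n,np.round(p,1),np.round(q,1),S[n].round(1),ray(a,*p,52)[:2].round(1),ray(b,*q,52)[:2].round(1))
for n,z in[('yellow',82),('green',58)]:
    p,q=gc(a,n,(150,90,360,310)),gc(b,n,(130,20,400,350));S[n]=tri(a,p,b,q);print(n,np.round(p,1),np.round(q,1),S[n].round(1),ray(a,*p,z)[:2].round(1),ray(b,*q,z)[:2].round(1))
for nm,c in(('w1',a),('w2',b)):
    k=max(blobs(c,*COL['cover'],roi=(130,20,400,350)),key=lambda o:o[0])[2];ap=cv2.approxPolyDP(cv2.convexHull(k),8,True)[:,0];print(nm,ap.tolist());print([ray(c,*p,52)[:2].round(1).tolist() for p in ap])
    g=cv2.cvtColor(c['frame'],cv2.COLOR_BGR2GRAY)
g=cv2.cvtColor(b['frame'],cv2.COLOR_BGR2GRAY);print(g[145,240:330].tolist());print(g[125:235,270].tolist())
"
```

```text
s00 [213.1 135.3] [211.1 113. ] [485.  167.4  52.3] [484.9 167.3] [485.  167.3]
s10 [306.3 132.7] [320.8 109.7] [557.5 182.2  53.2] [557.6 182.1] [557.7 182.2]
s11 [307.5 277.7] [319.9 280.4] [584.2  54.6  47.8] [583.5  56.9] [583.3  56.5]
yellow [286.5 196. ] [298. 183.] [549.3 136.5  83.7] [549.5 135.9] [549.3 136.2]
green [221. 267.] [220.5 268. ] [511.6  86.6 116.2] [506.  57.] [506.   56.8]
w1 [[331, 118], [329, 287], [198, 291], [180, 123]]
[[574.5, 196.5], [604.5, 51.1], [487.8, 26.4], [458.1, 172.3]]
w2 [[350, 92], [345, 290], [194, 295], [172, 98]]
[[574.5, 196.6], [604.5, 51.6], [487.7, 26.8], [458.1, 172.4]]
[135, 133, 133, 135, 134, 134, 134, 134, 134, 134, 126, 108, 107, 112, 117, 119, 118, 118, 118, 118, 117, 118, 117, 115, 117, 117, 116, 116, 116, 116, 115, 116, 116, 116, 117, 115, 115, 115, 115, 114, 113, 113, 114, 115, 114, 114, 114, 114, 113, 113, 114, 113, 114, 114, 113, 112, 113, 111, 112, 111, 111, 112, 111, 110, 114, 110, 111, 110, 111, 112, 111, 110, 111, 111, 111, 111, 112, 112, 111, 107, 91, 80, 84, 99, 102, 102, 99, 101, 101, 101]
[130, 130, 131, 124, 110, 93, 72, 67, 67, 73, 77, 84, 99, 109, 113, 113, 116, 117, 117, 115, 115, 116, 115, 114, 115, 115, 116, 115, 113, 114, 113, 115, 114, 114, 115, 114, 115, 114, 115, 113, 114, 114, 115, 113, 113, 115, 115, 114, 116, 114, 112, 113, 112, 112, 114, 112, 111, 110, 112, 111, 114, 113, 113, 111, 113, 111, 111, 111, 113, 111, 110, 113, 112, 112, 112, 113, 110, 111, 109, 111, 110, 108, 108, 110, 111, 112, 113, 113, 112, 113, 113, 114, 112, 111, 109, 108, 109, 111, 107, 109, 104, 101, 96, 108, 123, 124, 127, 124, 125, 126]
```

The measurements agree. The cover triangulates to z≈52–53, the supply centre is (531.2,111.7), yaw 0.203, the bay is at (542.8,134.5) and the button at (506,56). Next is the grasp approach.

```bash
python3 -c "
from h import *
b=load('w2');print(ray(b,287.5,181.5,82))
delta([542.8,134.5,53.5],0.203)"
```

```text
[542.56021735 136.01653019  82.        ]
t 2.25 pos [544.1 107.8 161.9] yaw 0.175 -> delta [ 26.5   3.1 108.4] -0.028
```

Call:
move_arm --deltas '[26.5,3,40,-0.028,0,26.5,3,80,-0.028,0,26.5,3,107,-0.028,0,26.5,3,107,-0.028,0,26.5,3,107,-0.028,0]' --squeeze 40

```text
t: 2.88
ee_pos: [543.4, 134.0, 55.4]
tool_rot: [0.001, 0.632, 0.775, 0.001]
contact_force: [0.2, 0.3, 0.7]
width: 85.6
grasp_force: 0.0
```

```bash
python3 -c "
from h import *
delta([542.8,134.5,53.5],0.203);print(get_state()['contact_force'])"
```

```text
t 2.88 pos [543.4 134.   55.4] yaw 0.202 -> delta [ 0.6 -0.5  1.9] -0.001
[0.22444809 0.28138658 0.74005729]
```

Call:
move_arm --deltas '[0.5,-0.5,1,0,1,0.5,-0.5,1,0,1,0.5,-0.5,1,0,1,0.5,-0.5,1,0,1,0.5,-0.5,1,0,1,0.5,-0.5,1,0,1,0.5,-0.5,1,0,1,0.5,-0.5,1,0,1]' --squeeze 40

```text
t: 3.88
ee_pos: [543.9, 134.3, 54.7]
tool_rot: [0.002, 0.632, 0.775, 0.002]
contact_force: [1.8, 0.6, 5.1]
width: 43.3
grasp_force: 45.7
```

Call:
move_arm --deltas '[0,0,-3,0,1,0,0,-7,0,1,0,0,-12,0,1]'

```text
t: 4.25
ee_pos: [541.7, 133.9, 64.0]
tool_rot: [0.001, 0.632, 0.775, 0.001]
contact_force: [4.5, 1.0, -4.8]
width: 43.5
grasp_force: 44.6
```

```bash
python3 -c "
from h import *
delta([490,-220,185],-0.217)"
```

```text
t 4.25 pos [541.7 133.9  64. ] yaw 0.202 -> delta [-336.3 -121.4 -121.3] 0.419
```

Call:
move_arm --deltas '[0,0,-45,0,1,0,0,-95,0,1,-40,-15,-121,0.05,1,-100,-35,-121,0.15,1,-160,-60,-121,0.25,1,-220,-80,-121,0.35,1,-280,-100,-121,0.42,1,-336,-121,-121,0.42,1,-336,-121,-121,0.42,1,-336,-121,-121,0.42,1,-336,-121,-121,0.42,1]'

```text
t: 5.62
ee_pos: [489.3, -217.8, 184.5]
tool_rot: [-0.001, 0.779, 0.627, -0.0]
contact_force: [-0.0, -0.7, -2.5]
width: 43.3
grasp_force: 47.3
```

```bash
python3 -c "
from h import *
c=snap('w3');s=get_state();print(s['ee_pos'],s['width'],np.abs(s['qvel']).max())
for n in ('blue','orange'):
    print(n);show(c,*COL[n],roi=(30,0,530,400),n=4)
"
```

```text
[ 489.58913366 -217.80612443  184.74910948] 43.16124645799842 0.0046475115714497296
blue
1841 [278.5 170.5] [61. 31.] 90.0 bbox (263, 140, 32, 62)
572 [ 65.7 137.7] [29.  56.5] 21.8 bbox (53, 107, 36, 63)
orange
1986 [511.5  93. ] [90. 35.] 90.0 bbox (494, 48, 36, 91)
1132 [233.  307.5] [57.9 21.4] 87.6 bbox (222, 279, 23, 58)
670 [118.7 154.2] [33.1 37.6] 3.9 bbox (101, 136, 36, 37)
628 [74.5 11.5] [23. 47.] 90.0 bbox (51, 0, 48, 24)
```

View pics/w3.png

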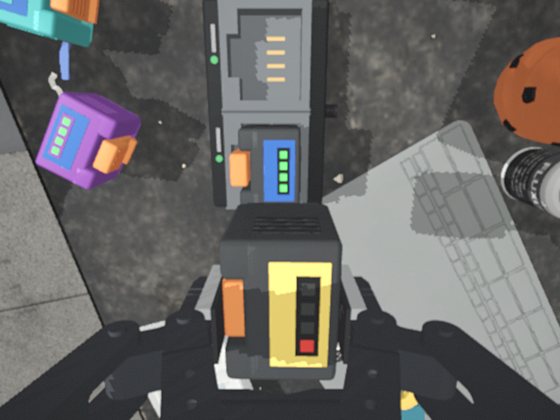

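The wrist view shows the flat pack held squarely with its tab to the left (-x). The charger is in line with the image: free bay around (270,60) with the groove on its left, charged pack's blue tag at (278,170). I need a second view showing the whole free bay.

Call:
move_arm --deltas '[48,0,0,0,1,48,0,0,0,1,48,0,0,0,1]'

```text
t: 6.05
ee_pos: [500.3, -171.7, 185.3]
tool_rot: [0.0, 0.779, 0.627, -0.0]
contact_force: [0.5, -0.2, -1.2]
width: 43.2
grasp_force: 47.4
```

```bash
python3 -c "
from h import *
c=snap('w4');s=get_state();print(s['ee_pos'],s['width'],np.abs(s['qvel']).max())
show(c,*COL['blue'],roi=(30,0,530,400),n=4)
g=c['frame'][0:280,170:370];cv2.imwrite('pics/w4c.png',cv2.resize(g,None,fx=2.14,fy=2.14,interpolation=cv2.INTER_CUBIC))
"
```

```text
[ 500.2939113  -172.28623368  185.35116513] 43.20379532003768 0.0182738135490731
601 [36.5 55. ] [13. 66.] 0.0 bbox (30, 22, 14, 67)
422 [ 74.3 200.4] [27.7 46.9] 23.2 bbox (54, 181, 40, 47)
```

View pics/w4c.png

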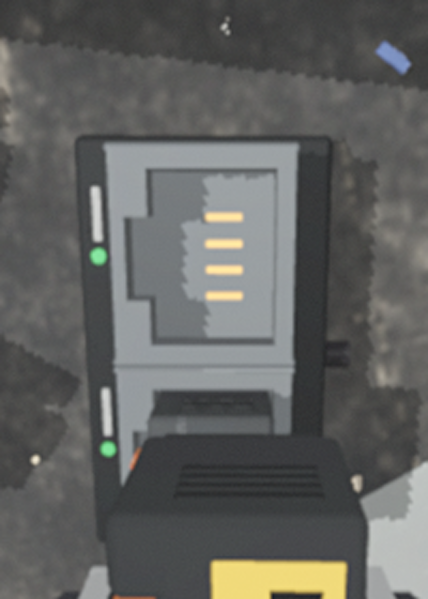

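The crop shows the free bay's opening, with rim corners at about (238,78), (299,78), (299,161) and (241,161) in full-image pixels. The groove is on the left (-x) and there are gold contacts on the floor.

```bash
cat > m.py <<'E'
from h import *
a,b=load('w3'),load('w4')
ga,gb=[cv2.cvtColor(x['frame'],cv2.COLOR_BGR2GRAY) for x in(a,b)]
cr=(3,20,.01)
def sub(g,p,w=4): return cv2.cornerSubPix(g,np.float32([p]).reshape(-1,1,2),(w,w),(-1,-1),cr)[:,0]
pb=sub(gb,[(238.2,78.5),(299.4,78),(299,160.7),(240.6,161.2)])
for z in(44,):
    pa=np.array([proj(a,ray(b,*p,z)) for p in pb]);q=sub(ga,pa,5)
    print(pb.round(1).tolist(),pa.round(1).tolist(),q.round(1).tolist())
X=np.array([tri(a,x,b,y) for x,y in zip(q,pb)]);print("rim tri\n",X.round(1))
for z in(38,42,46):
    W=np.array([ray(b,*p,z) for p in pb])[:,:2];print(z,"widths",np.linalg.norm(np.roll(W,-1,0)-W,axis=1).round(1),"c",W.mean(0).round(1),"yaw",[round(np.arctan2(*(W[i]-W[j])[::-1]),3) for i,j in((1,0),(2,3))],[round(np.arctan2(-(W[i]-W[j])[0],(W[i]-W[j])[1]),3) for i,j in((0,3),(1,2))])
for col,roi in(("green",(190,0,235,220)),("yellow",(255,0,300,160))):
    L=[]
    for c in(a,b): L.append(sorted([r[0] for _,r,_ in blobs(c,(20 if col=="yellow" else 50,60,60),(35 if col=="yellow" else 80,255,255),15,roi)],key=lambda p:p[1]))
    print(col,L)
    if len(L[0])==len(L[1]): print([tri(a,p,b,q).round(1).tolist() for p,q in zip(*L)])
r=[k for _,_,k in blobs(a,*COL["blue"],roi=(240,120,310,205))][0];x,y,w,h=cv2.boundingRect(r);print("tag",x+w/2-.5,y+h/2-.5,[ray(a,x+w/2-.5,y+h/2-.5,z).round(1).tolist() for z in(70,76,80)])
E
python3 m.py
```

```text
[[237.89999389648438, 78.30000305175781], [299.0, 79.0999984741211], [298.1000061035156, 159.39999389648438], [240.5, 160.60000610351562]] [[236.8, 6.6], [301.5, 7.4], [300.5, 96.9], [239.7, 98.3]] [[236.8000030517578, 8.199999809265137], [301.70001220703125, 8.199999809265137], [299.5, 100.19999694824219], [240.10000610351562, 100.0999984741211]]
rim tri
 [[ 488.3  -74.3   38. ]
 [ 533.3  -85.    41.3]
 [ 520.3 -145.8   29. ]
 [ 474.5 -135.6   36. ]]
38 widths [46.3 61.  46.7 62.6] c [ 504.2 -109.7] yaw [np.float64(-0.23), np.float64(-0.196)] [np.float64(-0.219), np.float64(-0.213)]
42 widths [45.7 60.1 46.1 61.7] c [ 504.4 -109.6] yaw [np.float64(-0.23), np.float64(-0.196)] [np.float64(-0.219), np.float64(-0.213)]
46 widths [45.  59.3 45.4 60.8] c [ 504.6 -109.4] yaw [np.float64(-0.23), np.float64(-0.196)] [np.float64(-0.219), np.float64(-0.213)]
green [[(214.0, 59.5), (219.0, 158.0)], [(215.5, 119.0), (220.00006103515625, 209.50003051757812)]]
[[458.9, -99.7, 10.9], [442.3, -177.7, 15.0]]
yellow [[(275.0, 38.0), (275.5, 52.0), (275.5, 65.5), (275.0, 79.0)], [(274.0, 101.0), (274.0, 113.0), (274.5, 126.0), (274.5, 138.0)]]
[[511.1, -96.2, 18.5], [509.1, -105.6, 15.0], [507.1, -115.8, 18.9], [504.6, -125.5, 17.6]]
tag 278.5 170.5 [[493.3, -189.8, 70.0], [493.6, -188.7, 76.0], [493.8, -188.0, 80.0]]
```

Run:
```python
from h import *
for n in('w3',):
    c=load(n);k=np.vstack([k for _,_,k in blobs(c,*COL['yellow'],roi=(240,240,345,380))]);x,y,w,h=cv2.boundingRect(k);print(x,y,w,h,cv2.minAreaRect(k))
    c2=camera("wrist");T=c2["tool_from_camera"]
    for zt in(-27,-29):
        for u,v in((x+w/2-.5,y-.5),(x+w/2-.5,y+h-.5)):
            d=T[:3,:3]@np.linalg.solve(c["K"],[u,v,1]);o=T[:3,3];print(zt,(o+d*(zt-o[2])/d[2]).round(2))
delta([504.2,-109.7,110],-0.214)
```

```text
268 262 64 106 ((299.5, 314.5), (105.0, 63.0), 90.0)
-27 [ 22.04   6.2  -27.  ]
-27 [-23.22   6.84 -27.  ]
-29 [ 22.97   6.09 -29.  ]
-29 [-21.5    6.71 -29.  ]
t 6.15 pos [ 500.3 -172.7  185.4] yaw -0.217 -> delta [62.4 -9.7 75.4] -0.003
```

Call:
move_arm --deltas '[31,-5,20,0,1,62.4,-9.7,75,0,1,62.4,-9.7,85,0,1,62.4,-9.7,95,0,1,62.4,-9.7,100,0,1,62.4,-9.7,100,0,1,62.4,-9.7,100,0,1]'

```text
t: 7.02
ee_pos: [505.2, -110.5, 86.4]
tool_rot: [0.001, 0.78, 0.626, 0.001]
contact_force: [0.1, 0.4, -1.8]
width: 43.4
grasp_force: 47.4
```

```bash
python3 -c "
from h import *
delta([504.2,-109.7,46],-0.214)"
```

```text
t 7.03 pos [ 505.2 -110.5   86.4] yaw -0.219 -> delta [ 0.6 -1.2 40.4] -0.005
```

Call:
move_arm --deltas '[0.3,-0.6,10,0,1,0.3,-0.6,17,0,1,0.3,-0.6,22,0,1,0.3,-0.6,26,0,1,0.3,-0.6,30,0,1,0.3,-0.6,30,0,1]'

```text
t: 7.78
ee_pos: [503.4, -109.1, 54.9]
tool_rot: [-0.0, 0.78, 0.626, -0.0]
contact_force: [0.0, -0.2, -1.9]
width: 43.1
grasp_force: 47.4
```

Call:
move_arm --deltas '[0,0,4,0,1,0,0,7,0,1,0,0,9,0,1,0,0,9,0,1]'

```text
t: 8.28
ee_pos: [503.7, -109.3, 47.2]
tool_rot: [-0.0, 0.78, 0.626, -0.0]
contact_force: [-2.7, 0.4, 4.1]
width: 43.3
grasp_force: 47.9
```

Call:
move_arm --deltas '[0,0,1.5,0,1,0,0,3,0,1,0,0,3,0,1]'

```text
t: 8.65
ee_pos: [504.1, -109.4, 46.8]
tool_rot: [-0.001, 0.78, 0.626, -0.001]
contact_force: [-7.4, 2.8, 19.9]
width: 43.3
grasp_force: 48.9
```

Call:
move_arm --deltas '[0,0,-2,0,0.9,0,0,-2,0,0,0,0,-2,0,0,0,0,-2,0,0,0,0,-2,0,0,0,0,-30,0,0,0,0,-80,0,0,0,0,-100,0,0]'

```text
t: 9.65
ee_pos: [505.7, -110.0, 146.5]
tool_rot: [0.002, 0.78, 0.626, 0.001]
contact_force: [-0.4, 0.0, 0.1]
width: 85.2
grasp_force: 0.0
```

```bash
python3 -c "
from h import *
delta([486.5,-187,140],-0.214)"
```

```text
t 9.65 pos [ 505.7 -110.   146.5] yaw -0.218 -> delta [-79.3  -2.1   6.6] -0.004
```

Call:
move_arm --deltas '[-40,-1,5,0,0,-79.5,-1.7,6,0,0,-79.5,-1.7,6,0,0,-79.5,-1.7,6,0,0]'

```text
t: 10.15
ee_pos: [484.8, -186.2, 137.1]
tool_rot: [-0.0, 0.78, 0.626, 0.0]
contact_force: [-0.2, -0.4, 0.3]
width: 85.1
grasp_force: 0.0
```

Run:
```python
from h import *
c=snap('w5')
cv2.imwrite('pics/w5c.png',cv2.resize(c['frame'][0:300,120:440],None,fx=1.8,fy=1.8,interpolation=cv2.INTER_CUBIC))
for n in('yellow','blue','orange'):print(n);show(c,*COL[n],roi=(150,0,400,330))
delta([487.1,-187.8,47.5],-0.214)
```

```text
yellow
3508 [301.  94.] [86. 42.] 90.0 bbox (280, 51, 43, 87)
blue
2359 [297.  232.5] [67. 36.] 90.0 bbox (279, 199, 37, 68)
orange
1103 [248.6  95.3] [46.  26.4] 87.5 bbox (235, 72, 28, 47)
851 [250.5 223.5] [23. 51.] 0.0 bbox (239, 198, 24, 52)
t 10.2 pos [ 484.8 -185.8  137.1] yaw -0.218 -> delta [-1.5  2.7 89.6] -0.004
```

View pics/w5c.png

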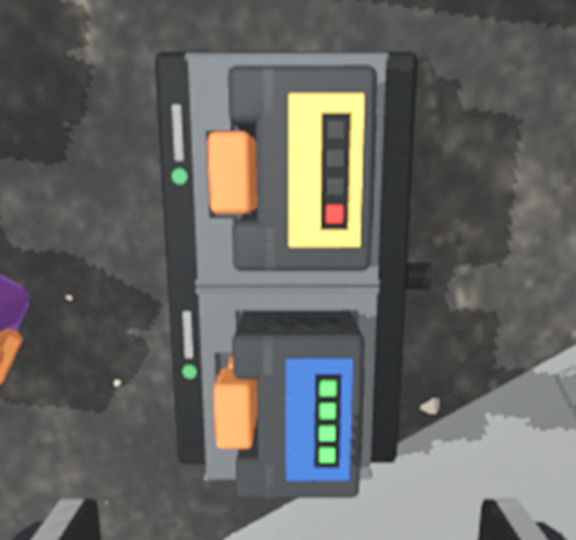

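The view shows the flat pack upright and square in the free bay, tab in the groove side. The charged pack in the other bay is at blue tag (297,232). I'll check the flat pack's height from its known tag length.

Run:
```python
from h import *
c=load('w5')
for z in(70,74,78,82,90):
    o=[]
    for x,y,w,h in((280,51,43,87),(279,199,37,68)):
        u=x+w/2-.5;a=ray(c,u,y-.5,z);b=ray(c,u,y+h-.5,z);l=ray(c,x-.5,y+h/2,z);r=ray(c,x+w-.5,y+h/2,z)
        o.append((np.linalg.norm(a-b).round(1),np.linalg.norm(l-r).round(1),((a+b)/2).round(1).tolist()))
    print(z,o)
b=load('w2');print([np.linalg.norm(ray(b,298,147.5,82)-ray(b,298,218.5,82)),np.linalg.norm(ray(b,279.5,183,82)-ray(b,316.5,183,82))])
b=load('w3');print([np.linalg.norm(ray(b,278,139.5,74)-ray(b,278,201.5,74))])
```

```text
70 [(np.float64(45.9), np.float64(23.9), [512.7, -111.4, 70.0]), (np.float64(45.2), np.float64(23.1), [493.7, -191.0, 70.0])]
74 [(np.float64(45.1), np.float64(23.4), [512.5, -111.4, 74.0]), (np.float64(44.3), np.float64(22.6), [493.9, -189.5, 74.0])]
78 [(np.float64(44.2), np.float64(23.0), [512.2, -111.4, 78.0]), (np.float64(43.5), np.float64(22.2), [494.0, -188.0, 78.0])]
82 [(np.float64(43.3), np.float64(22.5), [512.0, -111.4, 82.0]), (np.float64(42.6), np.float64(21.8), [494.1, -186.5, 82.0])]
90 [(np.float64(41.5), np.float64(21.6), [511.6, -111.4, 90.0]), (np.float64(40.9), np.float64(20.9), [494.4, -183.5, 90.0])]
[np.float64(45.830169086044464), np.float64(23.374437976898754)]
[np.float64(44.69561478750994)]
```

Both tags are at z≈74 and 80 mm apart, so the flat pack is home. Next I'll grasp the charged pack.

Call:
move_arm --deltas '[-1.8,2,30,0,0,-1.8,2,65,0,0,-1.8,2,89,0,0,-1.8,2,89,0,0,-1.8,2,89,0,0]'

```text
t: 10.82
ee_pos: [487.3, -188.4, 49.2]
tool_rot: [0.001, 0.78, 0.626, 0.0]
contact_force: [-0.2, 0.2, 1.0]
width: 85.7
grasp_force: 0.0
```

```bash
python3 -c "
from h import *
delta([487.2,-188,47],-0.214)"
```

```text
t 10.82 pos [ 487.3 -188.4   49.2] yaw -0.217 -> delta [ 0.4 -0.2  2.2] -0.003
```

Call:
move_arm --deltas '[0,0,1.5,0,1,0,0,1.5,0,1,0,0,1.5,0,1,0,0,1.5,0,1,0,0,1.5,0,1,0,0,1.5,0,1,0,0,1.5,0,1,0,0,1.5,0,1]' --squeeze 40

```text
t: 11.82
ee_pos: [488.2, -189.4, 48.5]
tool_rot: [0.002, 0.78, 0.626, 0.001]
contact_force: [1.2, 0.2, 6.0]
width: 43.7
grasp_force: 45.4
```

```bash
python3 -c "
from h import *
delta([487.2,-188,47],-0.214)"
```

```text
t 11.82 pos [ 488.2 -189.4   48.5] yaw -0.218 -> delta [ 1.2 -1.3  1.5] -0.004
```

Call:
move_arm --deltas '[0,0,-5,0,1,0,0,-20,0,1,0,0,-60,0,1,0,0,-105,0,1,0,0,-105,0,1]'

```text
t: 12.45
ee_pos: [489.0, -190.3, 156.7]
tool_rot: [0.004, 0.78, 0.626, 0.001]
contact_force: [-0.8, -0.6, -2.8]
width: 43.5
grasp_force: 44.9
```

```bash
python3 -c "
from h import *
delta([542.8,134.5,125],0.203)"
```

```text
t 12.45 pos [ 489.  -190.3  156.7] yaw -0.218 -> delta [328.8 -18.   30.7] -0.421
```

Call:
move_arm --deltas '[50,-3,0,-0.05,1,110,-6,0,-0.15,1,170,-9,0,-0.25,1,230,-12,0,-0.35,1,290,-15,5,-0.42,1,329,-18,15,-0.42,1,329,-18,30,-0.42,1,329,-18,30,-0.42,1,329,-18,30,-0.42,1,329,-18,30,-0.42,1]'

```text
t: 13.7
ee_pos: [540.4, 135.3, 122.3]
tool_rot: [0.0, 0.633, 0.774, 0.0]
contact_force: [-0.2, -0.6, -2.2]
width: 43.5
grasp_force: 44.6
```

Run:
```python
from h import *
s=get_state();c=snap('w6');T=camera("wrist")["tool_from_camera"]
k=blobs(c,*COL['blue'],roi=(240,220,345,400))[0][2];x,y,w,h=cv2.boundingRect(k);print(x,y,w,h)
for zt in(-26,-28):
    for u,v in((x+w/2-.5,y-.5),(x+w/2-.5,y+h-.5)):
        d=T[:3,:3]@np.linalg.solve(c["K"],[u,v,1]);o=T[:3,3];print(zt,(o+d*(zt-o[2])/d[2]).round(2))
delta([542.8,134.5,54],0.203)
```

```text
269 258 62 104
-26 [ 23.31   6.26 -26.  ]
-26 [-21.05   6.88 -26.  ]
-28 [ 24.22   6.15 -28.  ]
-28 [-19.38   6.76 -28.  ]
t 13.8 pos [540.6 135.6 122.5] yaw 0.201 -> delta [-1.5  1.9 68.5] -0.002
```

Call:
move_arm --deltas '[-2.2,1.7,15,0,1,-2.2,1.7,30,0,1,-2.2,1.7,36,0,1,-2.2,1.7,36,0,1]'

```text
t: 14.3
ee_pos: [541.0, 134.5, 84.4]
tool_rot: [-0.001, 0.632, 0.775, -0.001]
contact_force: [-0.8, 0.2, -2.4]
width: 43.3
grasp_force: 44.6
```

```bash
python3 -c "
from h import *
delta([542.9,133.7,54],0.203)"
```

```text
t 14.3 pos [541.  134.5  84.4] yaw 0.202 -> delta [-1.2  1.8 30.4] -0.001
```

Call:
move_arm --deltas '[-0.6,1.2,5,0,1,-0.6,1.2,9,0,1,-0.6,1.2,12,0,1,-0.6,1.2,15,0,1,-0.6,1.2,15,0,1]'

```text
t: 14.92
ee_pos: [543.1, 134.2, 70.5]
tool_rot: [-0.0, 0.632, 0.775, -0.0]
contact_force: [-0.4, -0.0, -3.0]
width: 43.8
grasp_force: 44.6
```

Call:
move_arm --deltas '[0,0,5,0,1,0,0,9,0,1,0,0,13,0,1,0,0,15,0,1,0,0,15,0,1]'

```text
t: 15.55
ee_pos: [543.2, 134.2, 56.4]
tool_rot: [-0.0, 0.632, 0.775, -0.0]
contact_force: [-2.6, 0.6, 2.7]
width: 43.3
grasp_force: 45.3
```

Call:
move_arm --deltas '[0,0,1.5,0,1,0,0,3,0,1,0,0,3,0,1]'

```text
t: 15.92
ee_pos: [543.3, 134.3, 56.3]
tool_rot: [-0.001, 0.632, 0.775, -0.001]
contact_force: [-9.3, -1.5, 20.5]
width: 43.2
grasp_force: 47.3
```

Call:
move_arm --deltas '[0,0,-1.5,0,0.9,0,0,-1.5,0,0,0,0,-1.5,0,0,0,0,-1.5,0,0,0,0,-1.5,0,0,0,0,-30,0,0,0,0,-80,0,0,0,0,-100,0,0,0,0,-100,0,0]'

```text
t: 17.05
ee_pos: [545.4, 134.5, 155.2]
tool_rot: [0.002, 0.632, 0.775, 0.002]
contact_force: [-0.1, -0.3, 0.3]
width: 85.3
grasp_force: 0.0
```

Run:
```python
from h import *
c=snap('w7')
cv2.imwrite('pics/w7c.png',cv2.resize(c['frame'][20:360,100:460],None,fx=1.7,fy=1.7,interpolation=cv2.INTER_CUBIC))
for n in('blue','orange','green'):print(n);show(c,*COL[n],roi=(170,0,400,390))
delta([506,56,80],0.203)
```

```text
blue
2197 [289.5 223.5] [65. 35.] 90.0 bbox (272, 191, 36, 66)
orange
348 [255.7  32.1] [27.4 40.4] 82.5 bbox (234, 16, 42, 29)
202 [245.5 219. ] [42. 21.] 90.0 bbox (235, 198, 22, 43)
green
514 [209.  300.5] [25. 26.] 90.0 bbox (196, 288, 27, 26)
85 [294.  206.5] [ 9. 10.] 90.0 bbox (289, 202, 11, 10)
84 [294.  218.5] [ 9. 10.] 90.0 bbox (289, 214, 11, 10)
83 [294.  230.5] [ 9. 10.] 90.0 bbox (289, 226, 11, 10)
t 17.1 pos [543.9 134.3 153.3] yaw 0.202 -> delta [-69.1 -53.   73.2] -0.001
```

View pics/w7c.png

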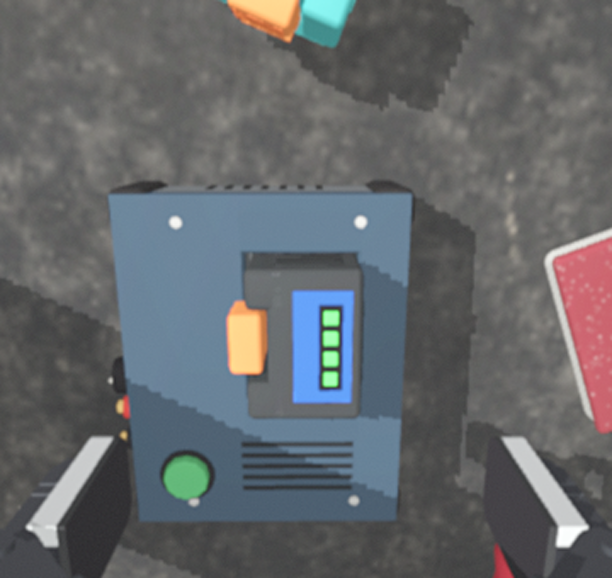

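The charged pack is seated straight in the supply, with its tab sprung out to the left (pad at (245,219), tag at (289,223)). The button is at (209,300). I'll confirm the seat height and button position, close the fingers and go over the button.

Run:
```python
from h import *
c=load('w7');print(ray(c,209,300.5,58))
for z in(80,82,86):print(z,np.linalg.norm(ray(c,289.5,190.5,z)-ray(c,289.5,256.5,z)),ray(c,289.5,223.5,z))
b=load('w2');print(tri(b,(220.5,268),c,(209,300.5)))
```

```text
[505.93680033  57.06288902  58.        ]
80 44.880704451866464 [550.81480608 136.74685763  80.        ]
82 44.46855515201471 [550.61348177 137.41017428  82.        ]
86 43.64425655231115 [550.21083316 138.73680756  86.        ]
[505.78993259  55.82087438  56.03884396]
```

Call:
move_arm --deltas '[-35,-26,0,0,1,-69,-53,30,0,1,-69,-53,60,0,1,-69,-53,73,0,1,-69,-53,73,0,1,-69,-53,73,0,1,-69,-53,73,0,1,-69,-53,73,0,1]'

```text
t: 18.1
ee_pos: [506.2, 56.2, 80.7]
tool_rot: [0.001, 0.632, 0.775, 0.001]
contact_force: [-0.7, 0.0, 0.0]
width: 0.2
grasp_force: 0.0
```

```bash
python3 -c "
from h import *
delta([506,56,58],0.203)
print(get_state()['width'])"
```

```text
t 18.1 pos [506.2  56.2  80.7] yaw 0.202 -> delta [-0.1 -0.2 22.7] -0.001
0.24483737974319628
```

Now the press: down 27 mm plus a small overshoot, then check the force.

Call:
move_arm --deltas '[0,0,15,0,1,0,0,21,0,1,0,0,24,0,1,0,0,26,0,1,0,0,27.5,0,1,0,0,28,0,1,0,0,28,0,1]'

```text
t: 18.98
ee_pos: [504.4, 56.1, 53.8]
tool_rot: [-0.001, 0.632, 0.775, -0.001]
contact_force: [-9.4, -0.3, 17.4]
width: -0.4
grasp_force: 8.5
```

Call:
move_arm --deltas '[0,0,0,0,1,0,0,-10,0,1,0,0,-40,0,1,0,0,-90,0,1,-60,0,-120,0,1,-60,0,-120,0,1,-60,0,-120,0,1]'

```text
t: 19.85
ee_pos: [517.3, -3.0, 171.6]
tool_rot: [-0.0, 0.633, 0.774, 0.0]
contact_force: [0.4, 0.4, 0.2]
width: -0.2
grasp_force: 0.0
```

Run:
```python
from h import *
c=snap('w8')
print(get_state()['t'],get_state()['ee_pos'])
t=camera('top')['frame'][180:290,165:365]
o=np.zeros((520,640,3),np.uint8);o[:352]=cv2.resize(t,(640,352),interpolation=cv2.INTER_CUBIC)
w=cv2.resize(c['frame'],(224,168));o[352:,:224]=w;o[352:,224:448]=cv2.resize(camera('scene')['frame'][160:310,160:360],(224,168))
cv2.imwrite('pics/fin.png',o)
```

```text
19.9 [516.50211779  -2.36677578 170.68710457]
```

View pics/fin.png

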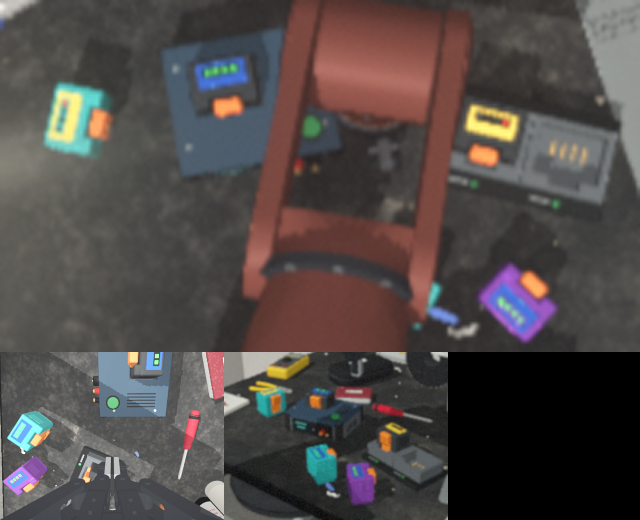

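The final view shows the blue-tag pack in the supply at (222,75) and the yellow-tag pack in the charger's formerly free bay at (492,125). The other bay is empty, the arm is clear and the loose things look undisturbed. Handing in.

```bash
python3 -c "
from h import *
print(hand_in())"
```

```text
the job is handed in; nothing more can be done
None
```

The job is handed in at about 20 s of the 51 s allowed: the flat pack is home in the charger's free bay, the charged pack is seated in the supply with its tab back out, and the power button was pressed all the way down and released; no verdict came back.

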